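# Unbolt the stone box and push its lid open

## Task

Open the low grey stone box on the bench without gripping or lifting anything: with one fingertip hold the long sprung safety catch down, and meanwhile with the other finger push the knob of the bolt beside it to the right as far as it goes. Then let the catch spring up, push the sliding lid fully back, away from the bolt, by its upright lip, and take the hand clear. Leave the loose things on and round the box where they are, and force nothing.

Things in the scene. Friction and masses are not known exactly. Their poses are not given: they have to be found in the camera images.
- stone_box: low grey steel box, 180 x 180 mm, fixed to the bench. Origin: centre of its underside; x points away from the robot, from deck to lid, y left, z up. Front half: deck 30 mm high with the catch (line x = -68 mm) and the bolt (line x = -23 mm), both along y, 45 mm apart. Rear half: tray under the lid. Besides catch cap, knob, lip and loose nut, nothing on it is higher than 46 mm
- catch_top (a point): centre of the top of the sprung catch, a dark steel cap 22 mm wide (box x) and 114 mm long (box y, -47 to +67 mm) in a low frame at the front of the deck. Its top is 58 mm above the bench when up, 50 mm fully down; the frame is 45 mm high. It moves straight down, level, wherever it is pressed, and a finger may rub along it
- catch (a joint): how far the catch is pressed down, m: 0 up, 0.008 at its stop. Its spring pushes back with 2.3 N at the top and 5.9 N at the bottom and raises it when let go. A tooth on it blocks the bolt, all along its way, unless the catch is more than 5.5 mm down
- bolt_knob (a point): centre of the top of the bolt's knob, an upright steel post 16 mm across, whose top is 74 mm above the bench and which rises from the bolt's flat bar (top 40 mm above the bench)
- bolt (a joint): how far the bolt is drawn, m: 0 shot (the nose is in the keeper of the lid), 0.042 fully drawn at its stop. It slides along the box's -y (to the right), with 1.5 N of friction, and stays where it is left. Drawn more than 36 mm, it leaves the catch free to rise behind its last lug
- lid_lip (a point): middle of the top edge of the front face of the lid's upright lip, a plate 64 mm long (box y), 6 mm thick (box x) and 24 mm high, from the lid's top at 36 mm to 60 mm above the bench. The front face looks to the box's -x; the space in front of it, back to the bolt, is clear
- lid (a joint): how far the lid is slid open along the box's +x, m: 0 shut, 0.055 at its stop. 2 N of friction; it stays where it is left. The bolt's nose blocks it until the bolt is drawn by about 20 mm
- nut_m16: plain steel hexagon nut, 24 x 27 x 13 mm, lying loose on the right front corner of the stone box's deck (30 mm up); origin: centre of its underside
- whetstone: two-layer dressing stone, 34 x 90 x 21 mm, loose on the bench to the left of the stone box; origin: centre of its underside
- film_can: dark round canister, 34 mm across, 51 mm high, loose on the bench beside or behind the stone box; origin: centre of its underside
- loupe: small folded metal loupe, 25 x 47 x 17 mm, loose on the bench beside or behind the stone box; origin: centre of its underside
- gem_box_2: round clear gem box, 38 mm across, 20 mm high, loose on the bench beside or behind the stone box; origin: centre of its underside

How it is judged:
On the way, in this order (a step that is already met when the one before it is completed fails the run):
1. a finger holds the catch down while the bolt is still shot (value of joint catch above 0.0055 m and contact force between the fingers and catch above 0.5 N and value of joint bolt below 0.005 m), for 0.1 s.
2. with the catch still held down by a finger, a finger pushes the bolt back (value of joint catch above 0.0055 m and contact force between the fingers and catch above 0.5 N and value of joint bolt above 0.036 m and contact force between the fingers and bolt above 0.3 N), for 0.02 s.
3. the catch has sprung up again (value of joint catch below 0.002 m and value of joint bolt above 0.034 m and value of joint lid below 0.03 m), for 0.1 s.
4. the lid is pushed back (value of joint lid above 0.045 m), for 0.1 s.
At the end, for the whole second after the job is handed in: the bolt is drawn at least 34 mm of its 42 mm, the catch is up (within 2 mm), the lid is open at least 45 mm of its 55 mm, and the loose things have neither moved 15 mm nor been lifted (value of joint bolt above 0.034 m and value of joint catch below 0.002 m and value of joint lid above 0.045 m); the robot touches nothing.
It fails at once if a loose thing on or round the box is shoved by more than 15 mm (distance of any of nut_m16, whetstone, film_can, loupe, gem_box_2 from where it was at the start of the episode above 0.015 m).
It fails at once if a loose thing is lifted by more than 8 mm (height (world z) of nut_m16 above 0.038 m or height (world z) of any of whetstone, film_can, loupe, gem_box_2 above 0.008 m).
It fails at once if the catch, bolt or lid is gripped or forced with more than 35 N (contact force between the fingers and catch above 35 N or contact force between the fingers and bolt above 35 N or contact force between the fingers and lid above 35 N).
It also fails if it takes over 64 s, if anything falls off the work surface, if the arm or the gripper's body presses on something with over 40 N, if the wrist force passes 120 N, or if a joint passes its speed limit or range.

## Robot

A 7-joint arm with a two-finger parallel gripper is mounted at the origin on a cart in front of the work surface, level with it; the furniture and walls round the work are solid. World frame = base frame: x ahead of the robot, y to its left, z up, the work surface at z = 0. Lengths are in m, angles in rad, forces in N, time in s.
With the tool pointing down it reaches from about 0.4 to 0.85 m from the base axis. Payload 10.4 kg.
Tool frame: the origin (TCP) lies on the centre line of the jaws, within the pads' length; the fingertips stand 8 mm ahead of it and the grasp point (between the pads) lies 11 mm behind it; z points along the fingers, y is the direction in which the jaws open and shut (so a half turn about z gives the same grasp; the last joint's range is limited). The gripper opens to 85 mm and grips with 20 to 120 N. Pads are 22 mm wide; open, the fingers measure 114 mm over their backs; the gripper's body (76 mm by 85 mm) begins 54 mm behind the grasp point. The pads swing forward as they close: fully open they stand 13 mm farther back than shut.
Start: joints at [1.296, 0.332, -0.065, 1.46, 0.022, 1.35, -0.088], TCP at [0.156, -0.605, 0.239] pointing down, gripper open.
Joint ranges: [-2.6, 2.6], [-0.5, 2.12], [-1.47, 1.34], [0.16, 2.42], [-1.27, 4.41], [0.06, 2.06], [-2.6, 2.6]. Speed limits (rad/s): [2.22, 2.22, 2.79, 2.79, 3.14, 3.14, 3.14].

## Interface

Orientations are given as a unit quaternion [x, y, z, w].
In Python, from workcell import manip gives the robot as it stands.
- The arm moves only by the tool arm_command, never from a script. Its argument "targets" is text: rows parted by semicolons, each of 6 numbers parted by spaces: the shift along the tool's x, y, z in mm, then the turn, a rotation vector about the tool's x, y, z in rad. A call has 1 to 5 rows; each row shifts and turns the commanded pose from where the row before left it, along the tool's axes as they then stand; what a row does not reach is not made up. A row lasts 1/8 s, in which the tool goes at most 62.5 mm and 10.7 degrees, less where a joint would pass 70% of its speed; a pose out of reach is approached as far as the arm can. A call is refused whole if a number of a shift passes 62.5 or a number of a turn 0.188, either way. A call with a gripper value outside its range is refused whole. "grip" is the finger opening in mm, from 0 to 85.4, set as the call begins (left out, the last holds). The fingers move at their own pace and stop on an object; "squeeze" is the grip in N (left out, the last holds). Time passes only in rows, so rows that do not move let the fingers close. It gives the time, the measured TCP pose, the force and the opening at its end, in the units of the state.
- manip.get_obs(): the state, without advancing time (a new reading comes with each control period).
- manip.camera(name): name is "scene" or "top" or "wrist"; returns a dict with "frame" (400x640x3 uint8, red, green, blue), "vertical_fov" (degrees; the focal length in pixels is half the picture's height over the tangent of half this angle, whatever the lens; pixels are square), "cx", "cy" (the principal point, pixels), "rvec" (rotation vector, rad) and "tvec" (3), from world to camera coordinates, as OpenCV has them. Camera axes: x right, y down, z forward; pixel columns grow to the right and rows downward; lengths in m; the calibration is good to about 2 mm. A picture is of the moment at which its call begins. There is no depth.
- manip.hand_in(): hands the job in, once; it reports no verdict.
Trained networks look in a picture, given as the dict that the camera call returned (one of the last four; its "shot" number tells which), for a name from the list of things; names that differ only in an ending like _2 or _b are one class to them, and where a whole thing is asked for, a point or a joint stands for the part that bears it (a point fixed in the world has none). Each returns a list of dicts, best first, with "p" (0 to 1); they miss things now and then, are a little off and sometimes report something else, mostly with a low value. They report only what shows in the picture. A call takes as long as a camera call.
- manip.search_frame(picture, name): "xyz" ([x, y, z] in m, in the coordinates of the camera as it stood for that picture, good to about 4 mm: the middle of the surface that is visible of it).
The state is a dict: "clock": time; "joint_pos": joint angles; "joint_velocities": joint speeds; "tau": joint torques, N m; "position": TCP position; "ee_rot": TCP orientation; "ft_force": force on the tool from outside, world axes, zero at the start; "torque": the same for the moment, N m; "grip_width": opening from 0.0 (shut) to 1.0 (fully open).
Only numpy, scipy, OpenCV 4.12 (cv2) and the standard library are available. Lean on these libraries where they do the work, as an engineer would, in place of code of your own. Each camera call takes 0.05 s, during which the arm holds its last target.

## Working session

There is one attempt and no reset: what is moved stays moved. The work goes in short steps, Python scripts to look and compute and a tool call to move; the robot and the scene stay as the last step left them, time stands still between calls to the robot, and variables do not carry over. Pictures are saved under pics/ and viewed, and the job is handed in when it is done.

Besides the shell and the picture viewer there is one more tool, called after ">>>" as name(argument=value, ...) on one line, values as JSON. arm_command: Moves the arm, as the interface text tells. Its arguments: {"type":"object","properties":{"targets":{"type":"string"},"grip":{"type":"number"},"squeeze":{"type":"number"}},"required":["targets"]}

```bash
mkdir -p pics; cat > h.py <<'E'
from workcell import manip
import numpy as np, cv2
from scipy.spatial.transform import Rotation as R
def cam(n):
    c=manip.camera(n); return c
def save(c,f,crop=None,s=1):
    im=cv2.cvtColor(np.asarray(c["frame"]),cv2.COLOR_RGB2BGR)
    if crop: x0,y0,x1,y1=crop; im=im[y0:y1,x0:x1]
    if s!=1: im=cv2.resize(im,None,fx=s,fy=s,interpolation=cv2.INTER_CUBIC)
    cv2.imwrite('pics/'+f,im)
def w(c,p):
    Rm=cv2.Rodrigues(np.array(c["rvec"],float))[0]
    return Rm.T@(np.array(p)-np.array(c["tvec"]).ravel())
def K(c):
    f=200/np.tan(np.radians(c["vertical_fov"])/2)
    return np.array([[f,0,c["cx"]],[0,f,c["cy"]],[0,0,1]])
def proj(c,P):
    return cv2.projectPoints(np.array(P,float).reshape(-1,1,3),np.array(c["rvec"],float),np.array(c["tvec"],float),K(c),None)[0].reshape(-1,2)
def ray(c,uv,z):
    Rm=cv2.Rodrigues(np.array(c["rvec"],float))[0]; o=-Rm.T@np.array(c["tvec"]).ravel()
    d=Rm.T@np.linalg.inv(K(c))@np.array([uv[0],uv[1],1.])
    return o+d*(z-o[2])/d[2]
def obs():
    o=manip.get_obs(); print({k:np.round(o[k],4).tolist() for k in("clock","joint_pos","position","ee_rot","ft_force","grip_width")}); return o
E
python3 - <<'E'
from h import *
obs()
for n in("scene","top"):
    c=cam(n); save(c,n+'0.png'); print(n,c["shot"],c["vertical_fov"],c["rvec"],c["tvec"])
    for t in("stone_box","catch_top","bolt_knob","lid_lip","nut_m16","whetstone","film_can","loupe","gem_box_2"):
        for d in manip.search_frame(c,t)[:2]: print(t,round(d["p"],2),np.round(w(c,d["xyz"]),4))
E
```

```text
{'clock': 0.0, 'joint_pos': [1.2964, 0.3329, -0.0647, 1.4609, 0.0216, 1.3499, -0.0885], 'position': [0.1556, -0.6049, 0.2385], 'ee_rot': [0.9921, 0.1256, -0.0001, -0.0007], 'ft_force': [0.3012, -0.1178, -0.6606], 'grip_width': 1.0004}
scene 1 54.83251320774586 [ 0.95208864 -2.16371167  1.32395515] [0.20282429 0.31820517 0.35941576]
stone_box 0.73 [ 0.4731 -0.2887  0.0359]
catch_top 0.85 [ 0.4188 -0.2974  0.0571]
lid_lip 0.81 [ 0.5227 -0.3056  0.0391]
whetstone 0.86 [ 0.4472 -0.1802  0.0258]
whetstone 0.44 [ 0.5386 -0.1911  0.0207]
film_can 0.53 [ 0.6722 -0.3197  0.035 ]
loupe 0.45 [ 0.672  -0.3812  0.0128]
gem_box_2 0.74 [ 0.5382 -0.1899  0.0205]
top 2 46.11303709133598 [ 2.11957465 -2.12234793  0.16061647] [-0.23014279  0.5677714   0.8152961 ]
stone_box 0.64 [ 0.4959 -0.3227  0.0385]
catch_top 0.76 [ 0.4337 -0.3193  0.059 ]
bolt_knob 0.64 [ 0.4737 -0.3138  0.0383]
bolt_knob 0.54 [ 0.5436 -0.3251  0.0364]
lid_lip 0.87 [ 0.5431 -0.3255  0.0364]
whetstone 0.83 [ 0.4597 -0.188   0.0206]
film_can 0.68 [ 0.6821 -0.3246  0.0502]
loupe 0.79 [ 0.6784 -0.386   0.0185]
loupe 0.68 [ 0.4961 -0.3249  0.0378]
gem_box_2 0.78 [ 0.548  -0.1959  0.016 ]
```

View pics/scene0.png

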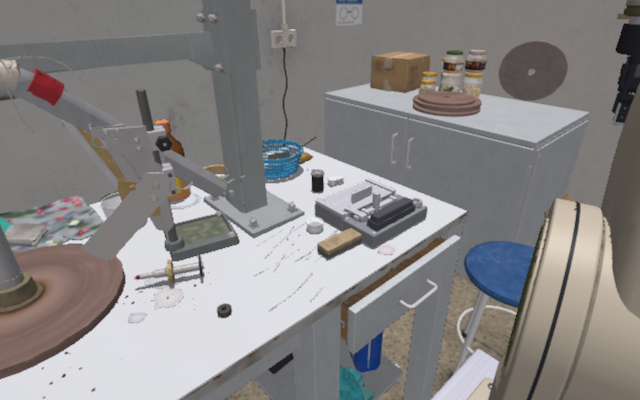

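View pics/top0.png

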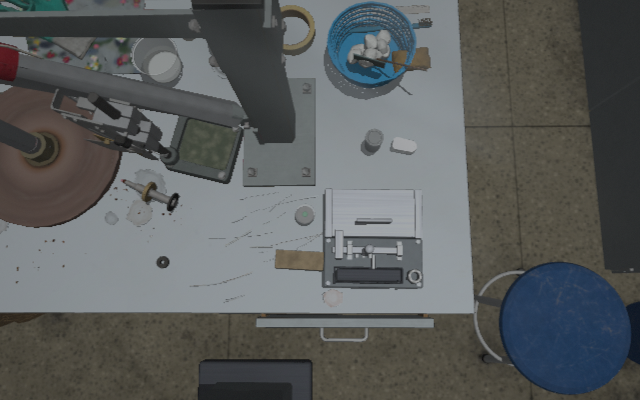

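```bash
python3 - <<'E'
from h import *
c=cam("top"); save(c,'top1.png',(260,170,440,310),4.4)
c=cam("scene"); save(c,'scene1.png',(290,160,450,260),4.9)
E
```

```text
(no output)
```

View pics/top1.png

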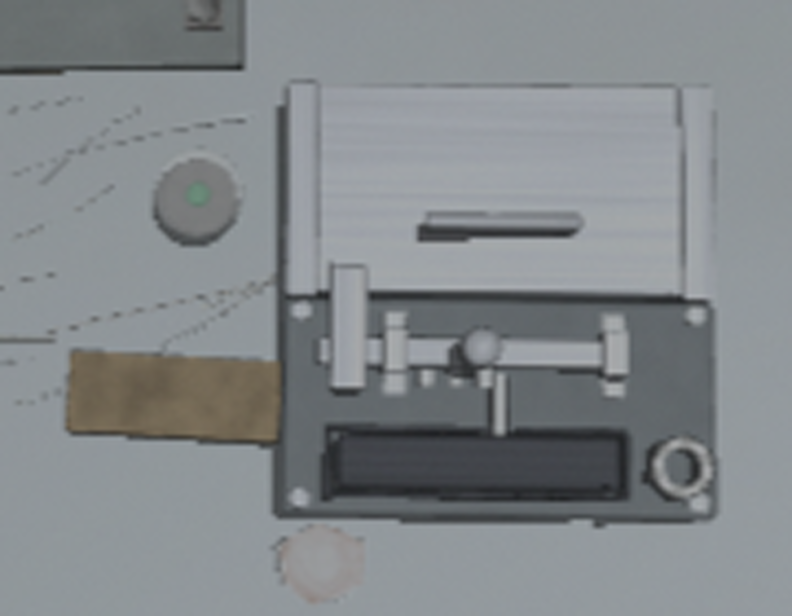

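View pics/scene1.png

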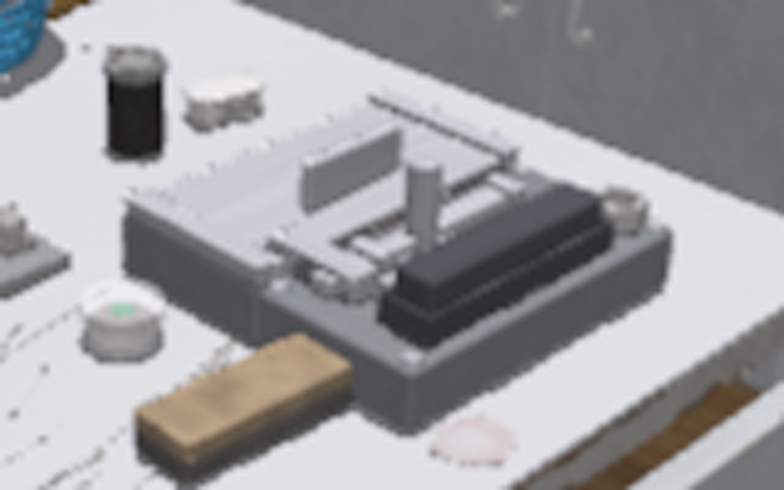

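```bash
python3 - <<'E'
from h import *
from scipy.optimize import least_squares
t=cam("top"); s=cam("scene")
T=lambda u,v:(260+u/4.4,170+v/4.4)
S=lambda u,v:(290+u/4.9,160+v/4.9)
for n,p,z in [("deckFL",T(278,516),.03),("deckFR",T(716,518),.03),("knob",T(482,343),.074),("lipL",T(425,214),.06),("lipR",T(580,214),.06),("nut",T(683,468),.043)]: print(n,ray(t,p,z).round(4))
for n,p,z in [("deckFL",S(411,368),.03),("deckFR",S(668,235),.03),("knob",S(424,165),.074),("lipL",S(305,165),.06),("lipR",S(400,130),.06),("nut",S(626,196),.043)]: print(n,ray(s,p,z).round(4))
B=[("t",(-.09,.09,.03),T(278,516)),("t",(-.09,-.09,.03),T(716,518)),("s",(-.09,.09,.03),S(411,368)),("s",(-.09,-.09,.03),S(668,235)),("s",(-.079,.067,.058),S(403,286)),("s",(-.057,-.047,.058),S(600,200)),("s",(-.09,.09,0),S(407,432)),("t",(-.079,-.047,.058),T(612,490)),("t",(-.057,.067,.058),T(335,434))]
def f(q):
    r=[]
    for k,P,uv in B:
        c_,s_=np.cos(q[2]),np.sin(q[2]); X=(q[0]+c_*P[0]-s_*P[1],q[1]+s_*P[0]+c_*P[1],P[2])
        r+=list(proj(t if k=="t" else s,[X])[0]-uv)
    return np.array(r)
o=least_squares(f,[.5,-.32,0],loss="soft_l1"); print(o.x); print(f(o.x).reshape(-1,2).round(1))
for c in(t,s): print(cv2.Rodrigues(np.array(c["rvec"]))[0].T@-np.array(c["tvec"]).ravel())
E
```

```text
deckFL [ 0.4092 -0.2325  0.03  ]
deckFR [ 0.4085 -0.412   0.03  ]
knob [ 0.477  -0.3141  0.074 ]
lipL [ 0.5304 -0.2929  0.06  ]
lipR [ 0.5302 -0.3558  0.06  ]
nut [ 0.4286 -0.397   0.043 ]
deckFL [ 0.4111 -0.2348  0.03  ]
deckFR [ 0.4044 -0.4028  0.03  ]
knob [ 0.4703 -0.3078  0.074 ]
lipL [ 0.5244 -0.2902  0.06  ]
lipR [ 0.5191 -0.3487  0.06  ]
nut [ 0.426  -0.3989  0.043 ]
[ 0.49868497 -0.3223324  -0.00752719]
[[-0.5 -0.1]
 [-0.2  0.3]
 [-0.4  1. ]
 [ 0.9 -1.9]
 [ 5.6 -0.8]
 [-7.9 -4.9]
 [-0.4  0.6]
 [ 1.6  0.3]
 [-0.6 -0.2]]
[ 0.41906802 -0.24961414  0.89560738]
[0.00367022 0.26656841 0.44777196]
```

```bash
python3 - <<'E'
from h import *
t=cam("top"); s=cam("scene")
for p in [(243,185),(316,185),(316,80),(268,143),(297,143)]: print(p,ray(t,p,0.01).round(3))
for p in [(240,212),(265,205),(302,212),(248,228)]: print(p,ray(s,p,0.01).round(3))
c=cam("wrist"); save(c,"wrist0.png"); print(c["tvec"],c["rvec"])
E
```

```text
(243, 185) [ 0.603 -0.077  0.01 ]
(316, 185) [ 0.602 -0.218  0.01 ]
(316, 80) [ 0.817 -0.218  0.01 ]
(268, 143) [ 0.687 -0.124  0.01 ]
(297, 143) [ 0.687 -0.181  0.01 ]
(240, 212) [ 0.703 -0.107  0.01 ]
(265, 205) [ 0.691 -0.168  0.01 ]
(302, 212) [ 0.606 -0.211  0.01 ]
(248, 228) [ 0.631 -0.083  0.01 ]
[-0.62422951 -0.04136912  0.38108496] [-2.27155217  1.76258731  0.28418777]
```

View pics/wrist0.png

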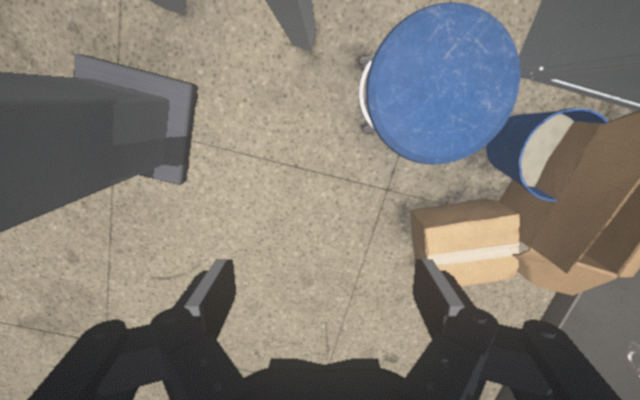

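```bash
cat >> h.py <<'E'
def plan(target,q_t,n,o=None):
    """n equal world steps + equal turns; prints rows"""
    o=o or manip.get_obs(); p=np.array(o["position"]); r=R.from_quat(o["ee_rot"]); rt=R.from_quat(q_t)
    rv=(r.inv()*rt).as_rotvec(); d=(np.array(target)-p)/n
    for i in range(n):
        print(np.round(r.inv().apply(d)*1000,1).tolist(),np.round(rv/n,4).tolist()); r=r*R.from_rotvec(rv/n)
def QT(yaw=0):
    x=np.array([0,1,0]);z=np.array([0,0,-1]);y=np.cross(z,x)
    return (R.from_euler('z',yaw)*R.from_matrix(np.c_[x,y,z])).as_quat()
E
python3 - <<'E'
from h import *
print(QT()); plan([.4535,-.28,.16],QT(-.0075),10)
E
```

```text
[0.70710678 0.70710678 0.         0.        ]
[36.9, -24.1, 7.9] [0.0, 0.0, -0.1311]
[39.8, -19.0, 7.9] [0.0, 0.0, -0.1311]
[41.9, -13.7, 7.9] [0.0, 0.0, -0.1311]
[43.4, -8.1, 7.9] [0.0, 0.0, -0.1311]
[44.0, -2.3, 7.9] [0.0, 0.0, -0.1311]
[44.0, 3.4, 7.9] [0.0, 0.0, -0.1311]
[43.1, 9.2, 7.9] [0.0, 0.0, -0.1311]
[41.6, 14.7, 7.9] [0.0, 0.0, -0.1311]
[39.3, 20.0, 7.9] [0.0, 0.0, -0.1311]
[36.3, 25.0, 7.9] [0.0, 0.0, -0.1311]
```

>>> arm_command(targets="37 -24 8 0 0 -0.13; 40 -19 8 0 0 -0.13; 42 -14 8 0 0 -0.13; 43 -8 8 0 0 -0.13; 44 -2 8 0 0 -0.13", grip=31)

```text
clock: 1.98
position: [0.306, -0.4422, 0.1993]
ee_rot: [0.899, 0.438, -0.0, 0.0]
ft_force: [-0.9, -1.0, 0.0]
grip_width: 0.362
```

```bash
python3 - <<'E'
from h import *
obs(); plan([.4535,-.28,.16],QT(-.0075),5)
E
```

```text
{'clock': 1.975, 'joint_pos': [1.1275, 0.1825, -0.2756, 1.7362, 0.0526, 1.2294, 0.1738], 'position': [0.306, -0.4422, 0.1993], 'ee_rot': [0.8991, 0.4376, -0.0, 0.0003], 'ft_force': [-0.878, -0.9877, 0.0206], 'grip_width': 0.3625}
[43.7, 3.2, 7.8] [0.0001, 0.0001, -0.1315]
[42.9, 8.9, 7.8] [0.0001, 0.0001, -0.1315]
[41.4, 14.5, 7.9] [0.0001, 0.0001, -0.1315]
[39.1, 19.8, 7.9] [0.0001, 0.0001, -0.1315]
[36.2, 24.7, 7.9] [0.0001, 0.0001, -0.1315]
```

>>> arm_command(targets="44 3 8 0 0 -0.13; 43 9 8 0 0 -0.13; 41 15 8 0 0 -0.13; 39 20 8 0 0 -0.13; 36 24 8 0 0 -0.134")

```text
clock: 2.6
position: [0.4547, -0.2816, 0.1593]
ee_rot: [0.711, 0.703, 0.0, 0.0]
ft_force: [0.6, 0.2, -0.4]
grip_width: 0.36
```

```bash
python3 - <<'E'
from h import *
obs(); plan([.4535,-.28,.16],QT(-.0075),1)
for n in("scene","top","wrist"):
    c=cam(n); save(c,n+'2.png')
    if n!="wrist": save(c,n+'2c.png',(260,170,440,310) if n=="top" else (290,130,470,260),4.4)
    else: print(np.array(c["tvec"]),c["rvec"],c["vertical_fov"])
    print(n)
    for t in("catch_top","bolt_knob","lid_lip"):
        for d in manip.search_frame(c,t)[:1]: print(t,round(d["p"],2),np.round(w(c,d["xyz"]),4))
E
```

```text
{'clock': 2.6, 'joint_pos': [0.9034, 0.2338, -0.4902, 1.7814, 0.1198, 1.1551, 0.3653], 'position': [0.4547, -0.2816, 0.1593], 'ee_rot': [0.7109, 0.7033, 0.0, 0.0003], 'ft_force': [0.6039, 0.2451, -0.4], 'grip_width': 0.3602}
[1.6, -1.2, -0.7] [0.0005, 0.0005, -0.0033]
scene
catch_top 0.56 [ 0.4196 -0.298   0.0545]
bolt_knob 0.77 [ 0.4696 -0.3105  0.0432]
lid_lip 0.97 [ 0.5246 -0.3044  0.0376]
top
lid_lip 0.51 [ 0.5834 -0.3884  0.0356]
[-0.45722953 -0.27708914  0.21869701] [-2.82079691  0.02598061  0.00397846] 65.61284336802007
wrist
catch_top 0.81 [ 0.4292 -0.2972  0.0576]
bolt_knob 0.8 [ 0.475  -0.3076  0.0384]
lid_lip 0.93 [ 0.545  -0.3018  0.0371]
```

View pics/wrist2.png

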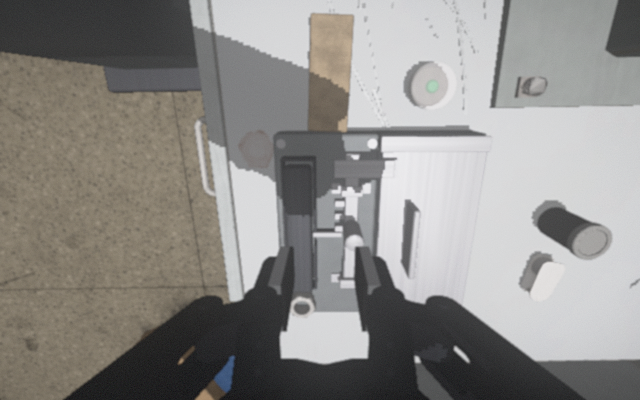

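View pics/scene2c.png

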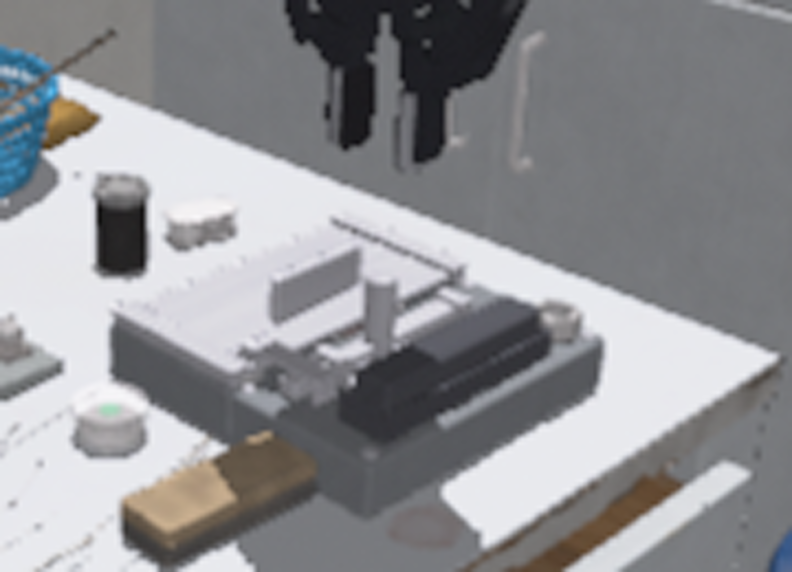

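View pics/top2.png

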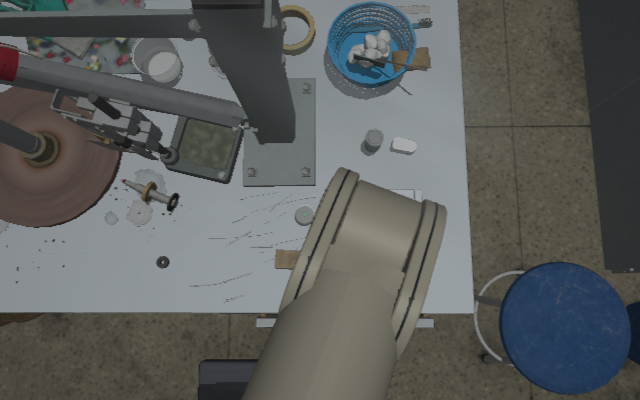

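```bash
python3 - <<'E'
from h import *
c=cam("wrist"); save(c,"w3.png",(220,110,420,320),2.85)
print(ray(c,(354,240),.074),proj(c,[[.4547,-.2816,.159],[.4547,-.2816,.151],[.4547-.0155,-.2816,.151],[.4547-.030,-.2816,.151],[.4547+.0155,-.2816,.151],[.4547+.03,-.2816,.151]]).round(1))
for p in((.431,-.269,.058),(.431,-.255,.058),(.42,-.255,.058),(.442,-.255,.058)): print(p,proj(c,[p]).round(1))
E
```

```text
[ 0.47564199 -0.3087296   0.074     ] [[328.4 266. ]
 [328.2 258.1]
 [298.4 258.5]
 [270.7 259. ]
 [357.9 257.6]
 [385.8 257.2]]
(0.431, -0.269, 0.058) [[296.5 186.6]]
(0.431, -0.255, 0.058) [[295.7 169.3]]
(0.42, -0.255, 0.058) [[281.6 169.5]]
(0.442, -0.255, 0.058) [[309.8 169. ]]
```

View pics/w3.png

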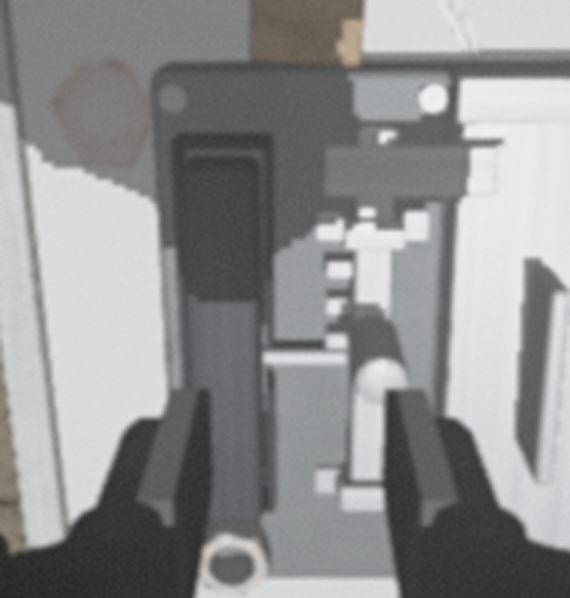

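>>> arm_command(targets="3 -1 25 0 0 0; 0 0 25 0 0 0; 0 0 20 0 0 0; 0 0 14 0 0 0; 0 0 0 0 0 0", grip=38)

```text
clock: 3.88
position: [0.4523, -0.2794, 0.0746]
ee_rot: [0.712, 0.702, -0.0, -0.001]
ft_force: [-0.6, -0.0, 0.5]
grip_width: 0.44
```

```bash
python3 - <<'E'
from h import *
obs()
c=cam("wrist"); save(c,"w4.png",(220,110,420,320),2.85)
c=cam("scene"); save(c,"s4.png",(290,130,470,260),4.4)
E
```

```text
{'clock': 3.875, 'joint_pos': [0.8819, 0.329, -0.4755, 1.8658, 0.1775, 0.9898, 0.3149], 'position': [0.4523, -0.2794, 0.0746], 'ee_rot': [0.7124, 0.7017, -0.0001, -0.0007], 'ft_force': [-0.6362, -0.0236, 0.509], 'grip_width': 0.44}
```

View pics/w4.png

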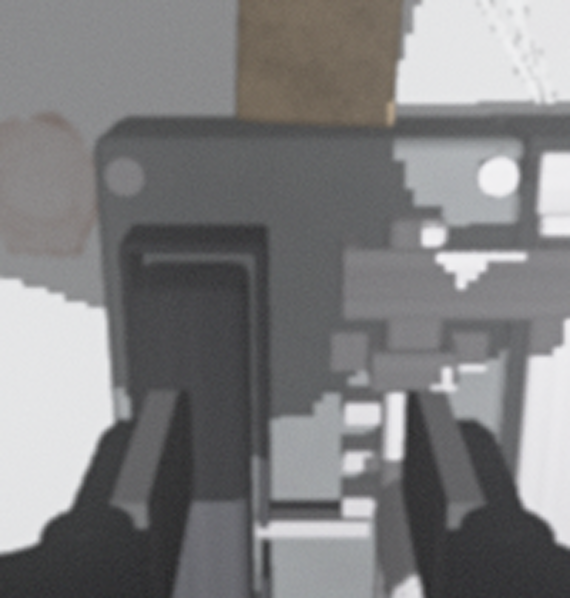

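View pics/s4.png

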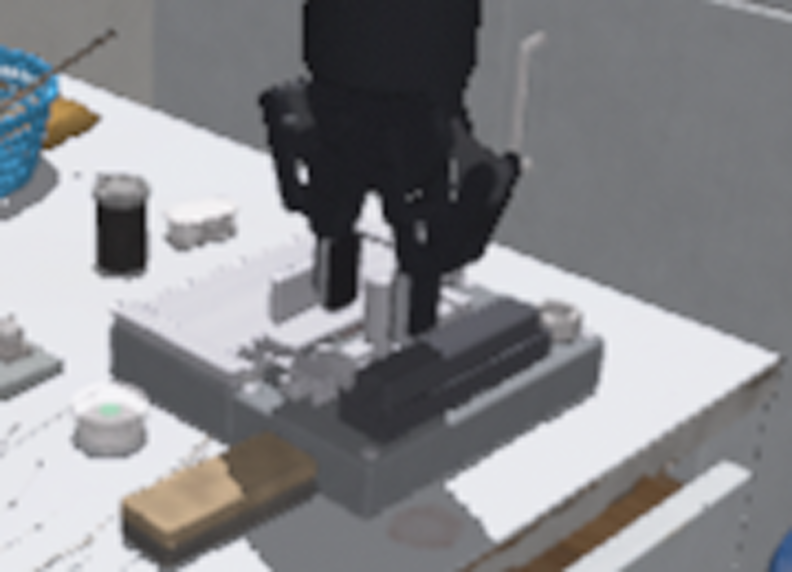

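>>> arm_command(targets="0 1 4 0 0 0; 0 0 3 0 0 0; 0 0 0 0 0 0")

```text
clock: 4.35
position: [0.4537, -0.2796, 0.0682]
ee_rot: [0.712, 0.702, -0.0, -0.0]
ft_force: [-0.4, -0.1, 0.1]
grip_width: 0.446
```

>>> arm_command(targets="0 0 3 0 0 0; 0 0 0 0 0 0")

```text
clock: 4.6
position: [0.4537, -0.2796, 0.0651]
ee_rot: [0.712, 0.702, -0.0, -0.0]
ft_force: [-0.5, 0.4, 0.2]
grip_width: 0.447
```

>>> arm_command(targets="0 0 2 0 0 0; 0 0 0 0 0 0")

```text
clock: 4.85
position: [0.4538, -0.2797, 0.0634]
ee_rot: [0.712, 0.702, -0.0, 0.0]
ft_force: [-0.8, -0.3, 3.1]
grip_width: 0.442
```

>>> arm_command(targets="0 0 2 0 0 0; 0 0 0 0 0 0")

```text
clock: 5.1
position: [0.4538, -0.2797, 0.0613]
ee_rot: [0.712, 0.702, -0.0, 0.0]
ft_force: [-0.1, 0.5, 3.4]
grip_width: 0.446
```

>>> arm_command(targets="0 0 2 0 0 0; 0 0 2.5 0 0 0; 0 0 0 0 0 0; 0 0 0 0 0 0")

```text
clock: 5.6
position: [0.4538, -0.2797, 0.0568]
ee_rot: [0.712, 0.702, -0.0, 0.0]
ft_force: [-1.1, 0.8, 5.2]
grip_width: 0.443
```

```bash
python3 - <<'E'
from h import *
obs()
c=cam("wrist"); save(c,"w5.png",(220,110,420,320),2.85)
c=cam("scene"); save(c,"s5.png",(290,130,470,260),4.4)
E
```

```text
{'clock': 5.6, 'joint_pos': [0.8738, 0.3555, -0.4697, 1.8761, 0.1944, 0.9548, 0.3014], 'position': [0.4538, -0.2797, 0.0568], 'ee_rot': [0.7124, 0.7018, -0.0, 0.0001], 'ft_force': [-1.119, 0.801, 5.2371], 'grip_width': 0.4431}
```

View pics/s5.png

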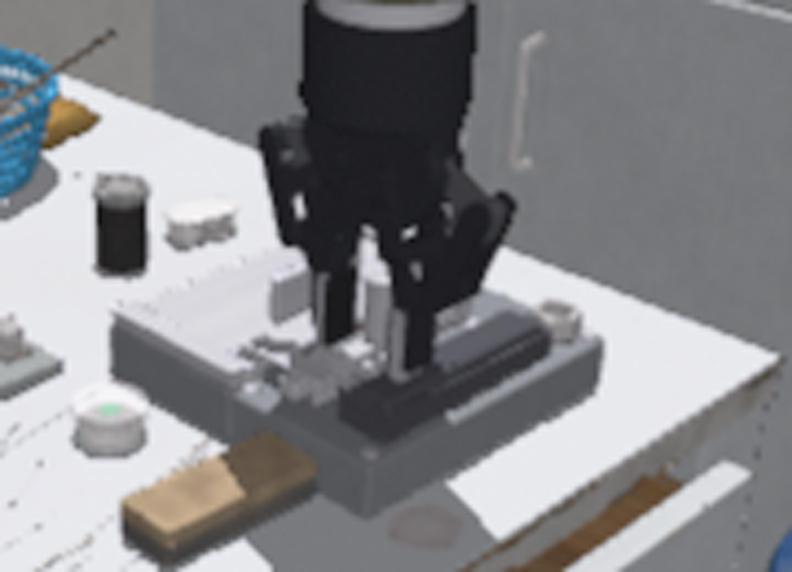

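View pics/w5.png

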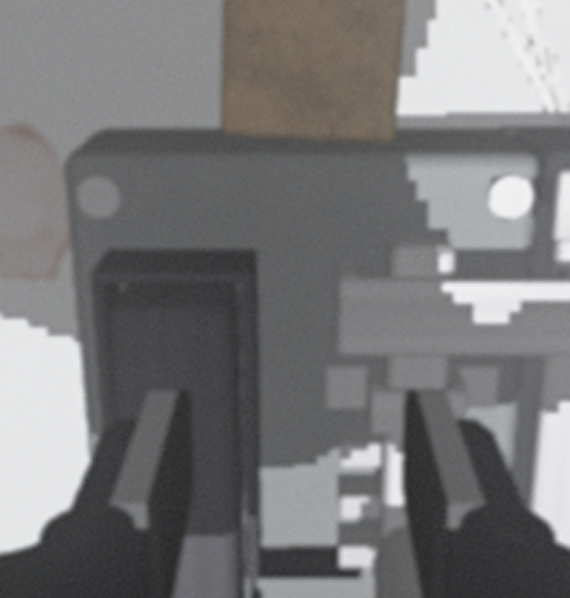

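>>> arm_command(targets="-4 0 0.5 0 0 0; -4 0 0 0 0 0; -4 0 0 0 0 0; -4 0 0 0 0 0; 0 0 0 0 0 0")

```text
clock: 6.32
position: [0.4546, -0.2944, 0.0567]
ee_rot: [0.712, 0.702, 0.001, 0.0]
ft_force: [0.8, 5.7, 8.4]
grip_width: 0.449
```

>>> arm_command(targets="-4 0 0 0 0 0; 0 0 0 0 0 0")

```text
clock: 6.58
position: [0.4546, -0.2981, 0.0567]
ee_rot: [0.712, 0.702, 0.001, -0.0]
ft_force: [-0.2, 6.7, 9.5]
grip_width: 0.447
```

```bash
python3 - <<'E'
from h import *
c=cam("scene"); save(c,"s6.png",(330,160,450,250),6)
E
```

```text
(no output)
```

View pics/s6.png

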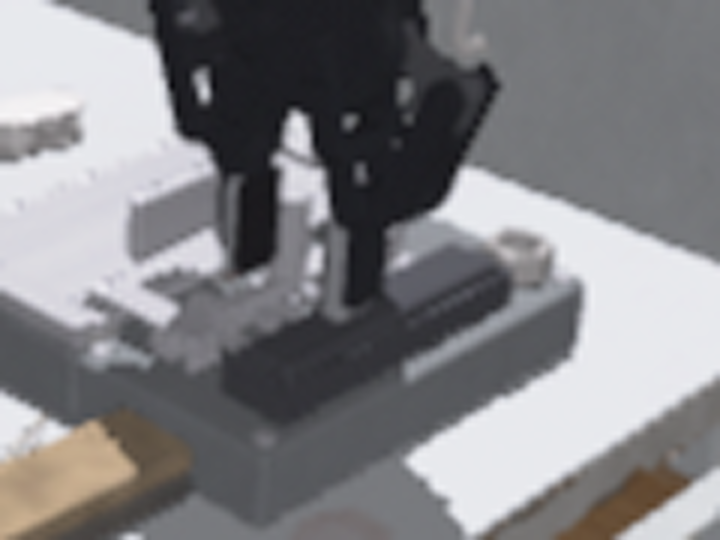

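>>> arm_command(targets="-5 0 -0.2 0 0 0; -5 0 0 0 0 0; -5 0 0 0 0 0; 0 0 0 0 0 0")

```text
clock: 7.12
position: [0.4543, -0.3136, 0.0567]
ee_rot: [0.712, 0.702, 0.001, 0.0]
ft_force: [0.3, 4.2, 6.7]
grip_width: 0.442
```

>>> arm_command(targets="-4 0 0 0 0 0; -4 0 0 0 0 0; 0 0 0 0 0 0")

```text
clock: 7.5
position: [0.4542, -0.3215, 0.0567]
ee_rot: [0.712, 0.702, 0.001, 0.0]
ft_force: [0.5, 4.1, 6.6]
grip_width: 0.446
```

```bash
python3 - <<'E'
from h import *
c=cam("scene"); save(c,"s7.png",(330,160,450,250),6)
c=cam("wrist"); save(c,"w7.png",(220,110,420,320),2.85)
E
```

```text
(no output)
```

View pics/s7.png

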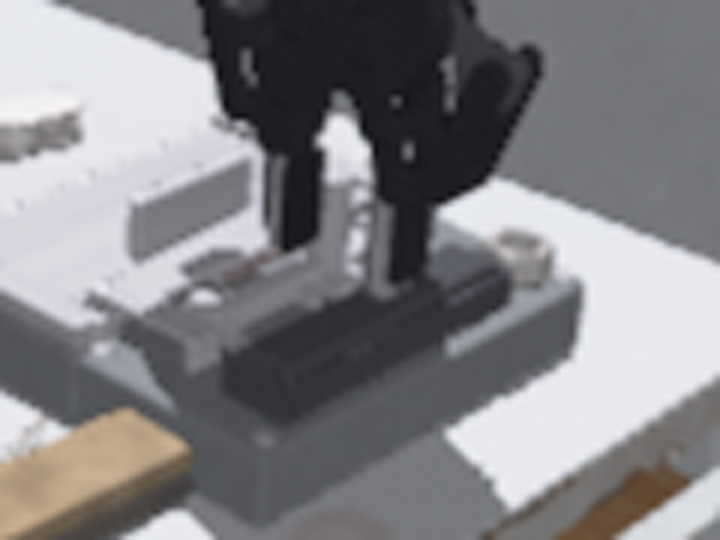

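View pics/w7.png

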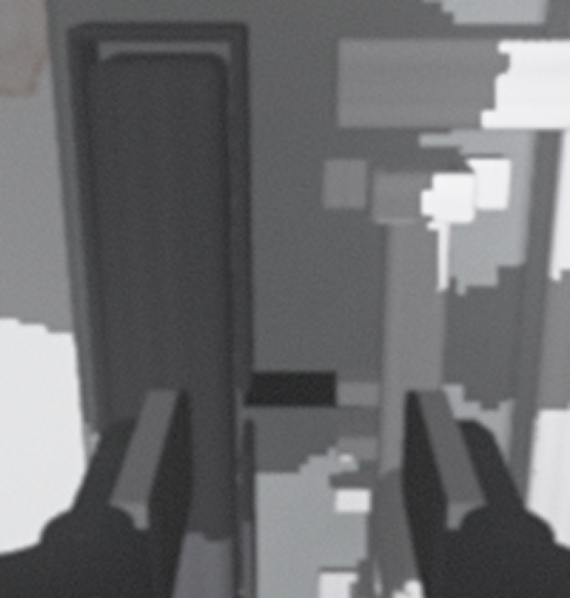

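>>> arm_command(targets="-4 0 0 0 0 0; -3 0 0 0 0 0; 0 0 0 0 0 0")

```text
clock: 7.98
position: [0.4541, -0.3284, 0.0567]
ee_rot: [0.712, 0.702, 0.001, -0.0]
ft_force: [0.8, 5.9, 8.6]
grip_width: 0.443
```

>>> arm_command(targets="-3 0 0 0 0 0; 0 0 0 0 0 0")

```text
clock: 8.22
position: [0.454, -0.3313, 0.0567]
ee_rot: [0.712, 0.702, 0.001, -0.0]
ft_force: [0.9, 6.1, 7.7]
grip_width: 0.447
```

>>> arm_command(targets="-2 0 0 0 0 0; 0 0 0 0 0 0")

```text
clock: 8.48
position: [0.454, -0.3331, 0.0567]
ee_rot: [0.712, 0.702, 0.001, -0.0]
ft_force: [0.4, 6.5, 7.0]
grip_width: 0.444
```

>>> arm_command(targets="-2 0 0 0 0 0; 0 0 0 0 0 0")

```text
clock: 8.72
position: [0.4539, -0.3352, 0.0567]
ee_rot: [0.712, 0.702, 0.001, -0.0]
ft_force: [-0.2, 6.1, 8.5]
grip_width: 0.445
```

>>> arm_command(targets="-2 0 0 0 0 0; 0 0 0 0 0 0")

```text
clock: 8.98
position: [0.454, -0.3356, 0.0567]
ee_rot: [0.712, 0.703, 0.001, -0.001]
ft_force: [-1.6, 11.7, 12.1]
grip_width: 0.441
```

>>> arm_command(targets="3 0 0 0 0 0; 2 0 -2 0 0 0; 0 0 -8 0 0 0; 0 0 -15 0 0 0; 0 0 0 0 0 0")

```text
clock: 9.6
position: [0.4534, -0.3339, 0.0828]
ee_rot: [0.712, 0.702, 0.0, 0.001]
ft_force: [-0.1, 0.6, -0.4]
grip_width: 0.447
```

```bash
python3 - <<'E'
from h import *
obs()
c=cam("wrist"); save(c,"w8.png",(160,60,480,320),2.4)
for t in("bolt_knob","lid_lip"):
    for d in manip.search_frame(c,t)[:1]: print(t,round(d["p"],2),np.round(w(c,d["xyz"]),4))
c=cam("scene"); save(c,"s8.png",(330,140,450,250),6)
E
```

```text
{'clock': 9.6, 'joint_pos': [0.9303, 0.375, -0.4472, 1.7824, 0.1867, 1.0243, 0.3979], 'position': [0.4534, -0.3339, 0.0828], 'ee_rot': [0.7124, 0.7018, 0.0001, 0.0008], 'ft_force': [-0.0614, 0.6239, -0.3644], 'grip_width': 0.4466}
bolt_knob 0.69 [ 0.4744 -0.3387  0.0409]
lid_lip 0.9 [ 0.5425 -0.2987  0.0363]
```

View pics/s8.png

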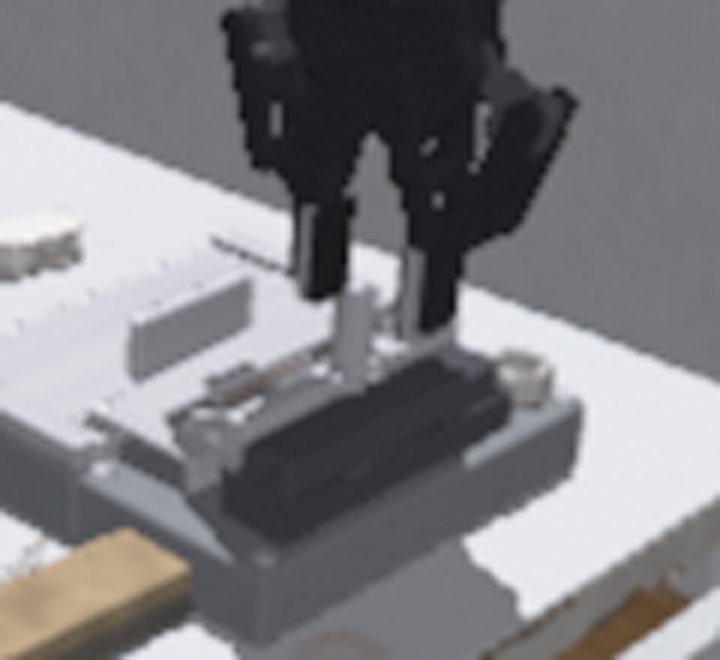

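View pics/w8.png

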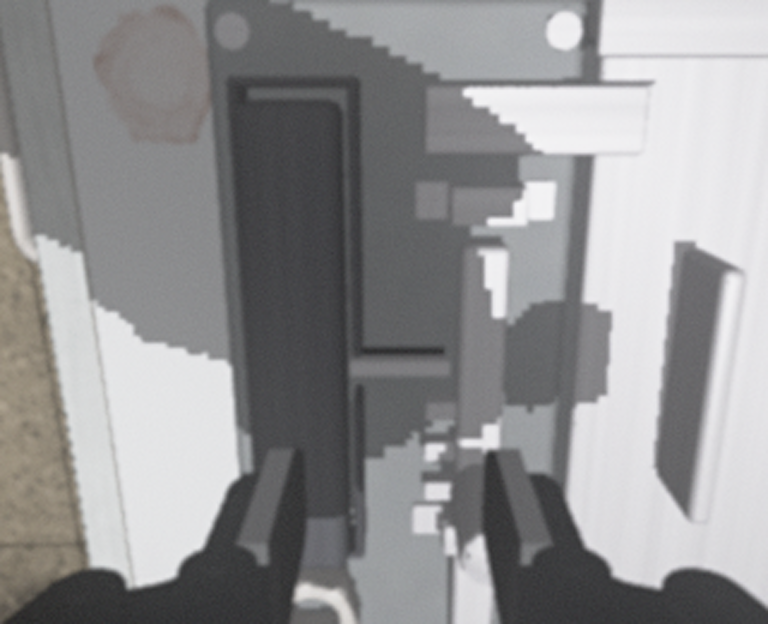

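>>> arm_command(targets="0 0 -20 0 0 0; 0 0 -10 0 0 0; 8 20 0 0 0 0; 8 22 0 0 0 0; 0 0 0 0 0 0", grip=0)

```text
clock: 10.42
position: [0.4965, -0.3169, 0.1112]
ee_rot: [0.712, 0.703, 0.001, -0.0]
ft_force: [-0.1, 0.2, -0.5]
grip_width: 0.001
```

```bash
python3 - <<'E'
from h import *
obs()
c=cam("wrist"); save(c,"w9.png",(160,60,480,320),2.4)
for t in("bolt_knob","lid_lip"):
    for d in manip.search_frame(c,t)[:1]: print(t,round(d["p"],2),np.round(w(c,d["xyz"]),4))
c=cam("scene"); save(c,"s9.png",(310,120,450,250),5)
E
```

```text
{'clock': 10.425, 'joint_pos': [0.8687, 0.3973, -0.4627, 1.6884, 0.1937, 1.1016, 0.3367], 'position': [0.4965, -0.3169, 0.1112], 'ee_rot': [0.7115, 0.7027, 0.0005, -0.0002], 'ft_force': [-0.1035, 0.21, -0.5193], 'grip_width': 0.0006}
bolt_knob 0.75 [ 0.4715 -0.3321  0.0392]
lid_lip 0.86 [ 0.545  -0.2974  0.0371]
```

View pics/s9.png

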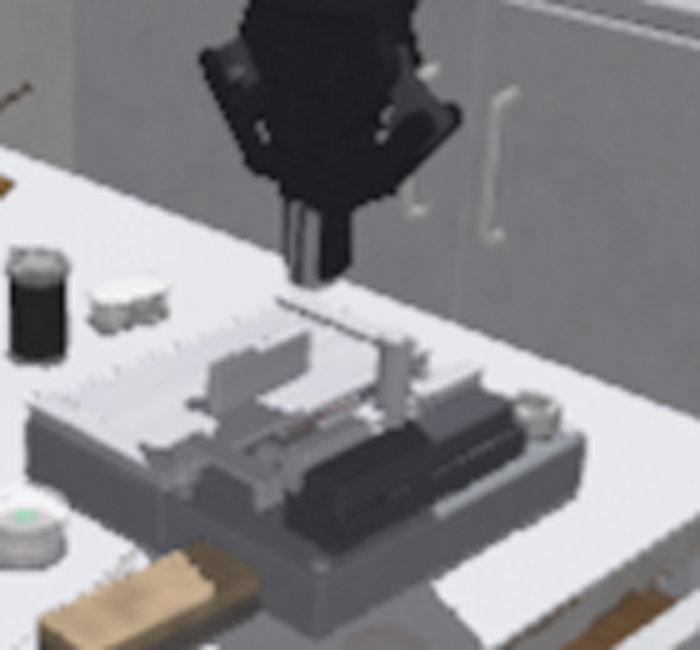

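View pics/w9.png

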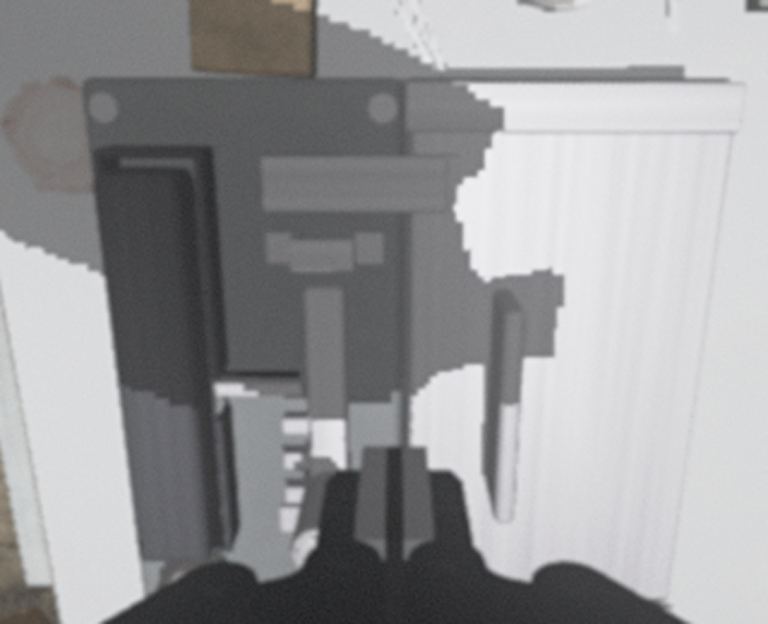

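>>> arm_command(targets="0 0 20 0 0 0; 0 0 20 0 0 0; 0 0 13 0 0 0; 0 0 0 0 0 0")

```text
clock: 11.12
position: [0.4944, -0.3178, 0.0569]
ee_rot: [0.712, 0.702, -0.0, -0.001]
ft_force: [0.3, -0.7, 0.4]
grip_width: 0.001
```

>>> arm_command(targets="0 5 0 0 0 0; 0 5 0 0 0 0; 0 5 0 0 0 0; 0 4 0 0 0 0; 0 0 0 0 0 0")

```text
clock: 11.75
position: [0.5146, -0.3186, 0.0587]
ee_rot: [0.712, 0.702, 0.0, 0.0]
ft_force: [0.2, 0.7, 0.4]
grip_width: 0.001
```

>>> arm_command(targets="0 4 0 0 0 0; 0 4 0 0 0 0; 0 4 0 0 0 0; 0 0 0 0 0 0")

```text
clock: 12.25
position: [0.5267, -0.3188, 0.0585]
ee_rot: [0.712, 0.702, 0.0, 0.0]
ft_force: [0.3, 0.2, -0.2]
grip_width: 0.0
```

>>> arm_command(targets="0 4 0 0 0 0; 0 4 0 0 0 0; 0 0 0 0 0 0")

```text
clock: 12.62
position: [0.5347, -0.3189, 0.0585]
ee_rot: [0.712, 0.702, 0.0, 0.0]
ft_force: [-0.4, -0.0, 0.3]
grip_width: 0.001
```

```bash
python3 - <<'E'
from h import *
c=cam("wrist"); save(c,"w10.png",(160,60,480,320),2.4)
c=cam("scene"); save(c,"s10.png",(310,120,450,250),5)
E
```

```text
(no output)
```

View pics/s10.png

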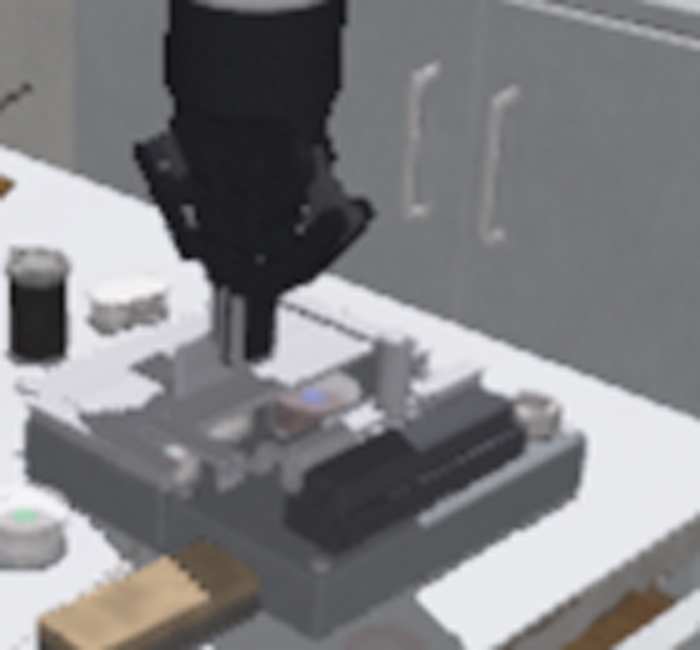

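>>> arm_command(targets="0 5 0 0 0 0; 0 5 0 0 0 0; 0 5 0 0 0 0; 0 5 0 0 0 0; 0 5 0 0 0 0")

```text
clock: 13.35
position: [0.5596, -0.3193, 0.0585]
ee_rot: [0.712, 0.702, -0.0, 0.0]
ft_force: [-2.3, 1.5, 0.8]
grip_width: -0.006
```

>>> arm_command(targets="0 4 0 0 0 0; 0 4 0 0 0 0; 0 0 0 0 0 0")

```text
clock: 13.72
position: [0.5675, -0.3194, 0.0585]
ee_rot: [0.712, 0.702, 0.0, 0.0]
ft_force: [-1.5, -0.5, 1.0]
grip_width: -0.003
```

>>> arm_command(targets="0 2 0 0 0 0; 0 2 0 0 0 0; 0 0 0 0 0 0")

```text
clock: 14.1
position: [0.5684, -0.3195, 0.0582]
ee_rot: [0.713, 0.701, -0.002, -0.002]
ft_force: [-15.5, 3.2, 8.7]
grip_width: 0.003
```

Hit the stop. Back off, rise and check.

>>> arm_command(targets="0 -6 0 0 0 0; 0 -6 0 0 0 0; 0 0 -20 0 0 0; 0 0 -40 0 0 0; 0 -20 -50 0 0 0")

```text
clock: 14.72
position: [0.54, -0.318, 0.1706]
ee_rot: [0.712, 0.702, 0.001, 0.0]
ft_force: [1.1, -0.7, 0.1]
grip_width: 0.003
```

>>> arm_command(targets="0 -50 -20 0 0 0; -20 -50 0 0 0 0; -30 -50 0 0 0 0; -30 -50 0 0 0 0; 0 0 0 0 0 0")

```text
clock: 15.35
position: [0.3343, -0.3991, 0.1902]
ee_rot: [0.715, 0.699, -0.001, 0.001]
ft_force: [0.1, 0.2, -0.4]
grip_width: 0.001
```

```bash
python3 - <<'E'
from h import *
obs()
c=cam("scene"); save(c,"s11.png",(290,130,450,250),5)
c=cam("top"); save(c,"t11.png",(260,110,440,310),3)
for t in("whetstone","film_can","loupe","gem_box_2"):
    for d in manip.search_frame(c,t)[:1]: print(t,round(d["p"],2),np.round(w(c,d["xyz"]),4))
E
```

```text
{'clock': 15.35, 'joint_pos': [1.1396, 0.161, -0.3881, 1.7859, 0.0673, 1.2053, 0.7097], 'position': [0.3343, -0.3991, 0.1902], 'ee_rot': [0.7149, 0.6992, -0.001, 0.001], 'ft_force': [0.0989, 0.1728, -0.4025], 'grip_width': 0.0014}
whetstone 0.63 [ 0.4612 -0.1884  0.0193]
film_can 0.58 [ 0.6815 -0.3258  0.0501]
loupe 0.71 [ 0.677  -0.387   0.0196]
gem_box_2 0.81 [ 0.5478 -0.1956  0.0185]
```

View pics/s11.png

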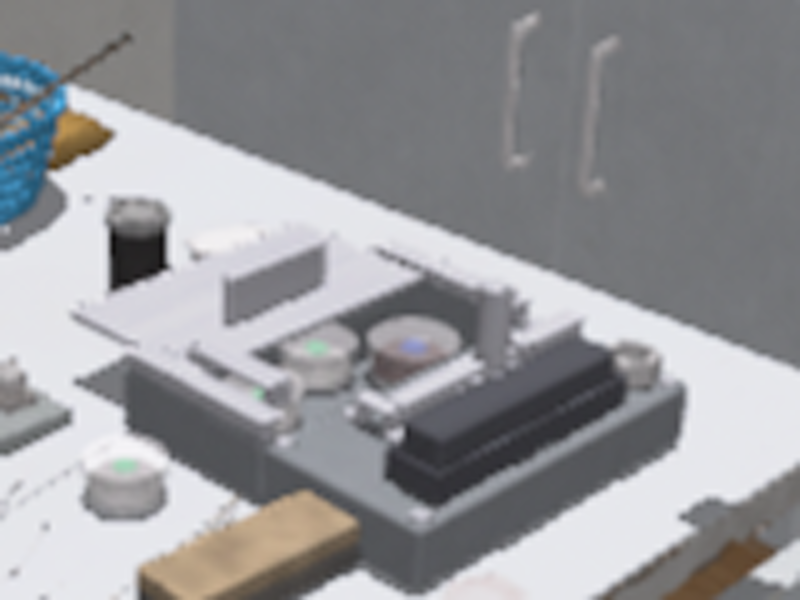

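View pics/t11.png

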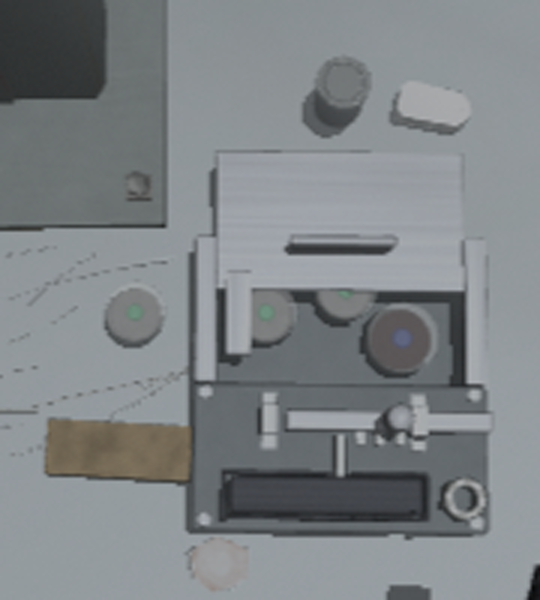

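```bash
python3 - <<'E'
from h import *
c=cam("top")
print(ray(c,(260+403/3,110+412/3),.074),ray(c,(260+342/3,110+238/3),.06))
print(manip.hand_in())
E
```

```text
[ 0.47806341 -0.3571069   0.074     ] [ 0.58371045 -0.32498295  0.06      ]
the job is handed in; nothing more can be done
None
```

The box is open and the job is handed in; it gave no verdict. I held the catch down with one finger, pushed the bolt knob right to its stop with the other, and let the catch spring up. I then pushed the lid back to its stop by the lip and took the hand clear. The job took about 16 s of the 64 s allowed.

- **Bolt and lid:** Before handing in, the top camera put the knob about 43 mm from where it started. The lip had moved about 53 mm.
- **Catch:** It looks fully up in the scene picture, clear of its frame.
- **Loose things:** The network's positions for the whetstone, film can, loupe and gem box agree with the start to within about 2 mm. The nut looks undisturbed, but I only checked it by eye.
- **Forces:** The highest total forces I read at the wrist were about 18 N at the lid stop and 17 N at the bolt stop. The wrist does not measure the contact forces on each part directly.

The top and scene cameras disagreed by about 6–10 mm along x on the knob and lip. I worked from the top and wrist cameras and confirmed contact by force.

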